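# Switch the milling-ball feeder to its other chute

## Task

The milling-ball feeder is set to the wrong side: press the raised end of its seesaw gate down with a fingertip so that it tips over its pivot to the other side, then push the stop slide open and let all four balls roll into the tray on that other side. Only press and push, never touch or carry the balls, and do not disturb the glassware and other things standing around.

Things in the scene. Friction and masses are not known exactly. Their poses are not given: they have to be found in the camera images.
- feeder: fixed milling-ball feeder stand, turned up to 0.3 rad. Origin on the work surface below the pivot; x points away from the robot up the feed channel, y left along the rocker, z up. Each side along y: rocker to 90 mm, chute 80-152, grey tray 152-242. Open feed channel at y = 0, 31 mm wide, x 14 to 150 mm, floor rising from 116 to 140 mm height, walls 14 mm high
- rocker (a joint): seesaw gate (180 mm steel trough), rad, -0.25 to 0.25, about the feeder's x axis, 85 mm above the work surface. Above 0: left (+y) end up, balls roll right; below 0: right end up, balls roll left. Starts resting at either end stop. A dark round weight over the pivot makes it top-heavy: once past 0 it tips by itself to the nearer end stop and stays; 1 to 2 N on a tab rocks it
- tab_left (a point): point on the top face of the rocker's left finger tab, a flat steel tab sticking out towards the robot from the trough's front wall (70 mm along x, 34 mm along y, 4 mm thick). The point lies 58 mm left of the pivot, 87 mm in front of it, 22 mm from the free edge, 109 mm above the work surface when up, 80 mm when down. Front wall 50 mm behind it; wall and weight reach up to 157 mm
- tab_right (a point): the same point on the right finger tab, 58 mm to the right of the pivot
- stop (a joint): stop slide holding the balls back in the feed channel, m: 0 to 0.006 = shut, 0.045 = fully open; it moves to the feeder's right (-y) as it opens, against about 1.2 N of friction, and stays where it is left. The balls' way is clear from 0.030 on
- stop_plate (a point): centre of the outer (left, +y) face of the upright aluminium push plate at the left end of the stop slide: 34 mm along x, 44 mm tall (152 to 195 mm above the work surface), 5 mm thick; while shut 78 mm left of the channel's middle, 45 mm behind the pivot. Push it to the feeder's right (-y). A bar at its lower edge runs right to the blade; the space to its left is free
- tray_left (a point): centre of the inner floor of the left catch tray, 10 mm above the work surface; walls 36 to 76 mm high; inside 82 (x) by 84 (y) mm; axes as the feeder's
- tray_right (a point): centre of the inner floor of the right catch tray, likewise
- ball1: white ceramic milling ball 1 of 4, 20 mm across, about 25 g; origin at its centre. At the start the four lie in a row in the feed channel behind the stop, number 1 lowest
- ball2: white ceramic milling ball 2 of 4, 20 mm across, about 25 g; origin at its centre. At the start the four lie in a row in the feed channel behind the stop, number 1 lowest
- ball3: white ceramic milling ball 3 of 4, 20 mm across, about 25 g; origin at its centre. At the start the four lie in a row in the feed channel behind the stop, number 1 lowest
- ball4: white ceramic milling ball 4 of 4, 20 mm across, about 25 g; origin at its centre. At the start the four lie in a row in the feed channel behind the stop, number 1 lowest
- beaker: clear glass beaker, 54 mm across, 75 mm tall; origin at the centre of its underside. Bystander, stands behind the left chute
- jar: white plastic jar with black cap, 52 mm across, 60 mm tall; origin at the centre of its underside. Bystander, stands behind the right chute
- stopper: black rubber stopper, 34 mm across, 28 mm tall; origin at the centre of its underside. Bystander in front of the feeder
- scoop: steel spoon, 150 mm long, lying flat along its own x; bystander in front of the feeder
- flask: round glass flask on a cork ring, 80 mm across, 115 mm tall; origin at the centre of its underside. Bystander off to one side
- reagent: amber glass bottle, 70 mm across, 150 mm tall; origin at the centre of its underside. Bystander off to one side
- clamp: small steel fork clamp, 100 mm long, 10 mm high, lying flat. Bystander off to one side

How it is judged:
By the outcome, as a careful person would: the job done as asked, in the order asked, and still so for the second after the job is handed in, with the robot touching nothing.
It also fails if it takes over 40 s, if anything falls off the work surface, if the arm or the gripper's body presses on something with over 40 N, if the wrist force passes 120 N, or if a joint passes its speed limit or range.

## Robot

A 6-joint arm with a two-finger parallel gripper is mounted at the origin on the work surface. World frame = base frame: x ahead of the robot, y to its left, z up, the work surface at z = 0. Lengths are in m, angles in rad, forces in N, time in s.
With the tool pointing down it reaches from about 0.35 to 0.975 m from the base axis. Payload 4.9 kg.
Tool frame: the origin (TCP) lies at the very end of the fingers, on their centre line; the grasp point (between the pads) lies ctrl.grip_point_offset behind it (ctrl.grip_point_offset is the distance from the TCP to the grasp point, in m); z points along the fingers, y is the direction in which the jaws open and shut (so a half turn about z gives the same grasp; the last joint's range is limited). The gripper opens to 85 mm and grips with 20 to 120 N. Pads are 22 mm wide; open, the fingers measure 114 mm over their backs; the gripper's body (76 mm by 85 mm) begins 54 mm behind the grasp point. The pads swing forward as they close: fully open they stand 13 mm farther back than shut.
Start: joints at [0.982, 0.053, 1.613, -0, 1.476, -0.119], TCP at [0.283, 0.557, 0.231] pointing down, gripper open.
Joint ranges: [-3.01, 3.01], [-1.01, 2.22], [0.06, 2.58], [-1.02, 4.17], [0.09, 2.62], [-3.14, 3.14]. Speed limits (rad/s): [2.57, 2.57, 3.14, 3.14, 3.14, 3.14].

## Interface

Orientations are given as a rotation vector (axis times angle).
In Python, from station import ctrl gives the robot as it stands. The module is installed in compiled form; this text tells all that it offers.
- The arm moves only by the shell command python3 -m creep 'ROWS' [FORCE]. ROWS is JSON, a list of rows, each a list of 5 numbers: the closure in counts, from 0 (fully open) to 255 (shut), then the shift along the tool's x, y, z in mm, then the turn about the tool's z in rad. A call has 1 to 12 rows; each row is the pose to reach, as a shift and turn from the pose commanded when the call began, along the tool's axes at that moment; what a row does not reach only later rows make up. A row lasts 1/12 s, in which the tool goes at most 41.7 mm and 7.16 degrees, less where a joint would pass 70% of its speed; a pose out of reach is approached as far as the arm can. A call with a gripper value outside its range is refused whole. The fingers move at their own pace and stop on an object; FORCE is the grip in N (left out, the last holds). Time passes only in rows, so rows that repeat a pose let the fingers close. It gives the time, the measured TCP pose, the force and the opening at its end, in the units of the state.
- ctrl.get_obs(): the state, without advancing time (a new reading comes with each control period).
- ctrl.get_image(name): name is "scene" or "top" or "wrist"; returns the picture (384x512x3 uint8, red, green, blue); there is no depth.
- ctrl.calibration(name): a dict with "fx", "fy", "cx", "cy" (pixels), "k1" (the pictures are not rectified: a ray, as slopes to the right and down, at radius r is drawn at 1 + k1 r^2 times it, then the intrinsics apply), "R" (3x3) and "t" (3): a world point X has camera coordinates R X + t. Camera axes: x right, y down, z forward; pixel columns grow to the right and rows downward; lengths in m; the calibration is good to about 2 mm. A picture is of the moment at which its call begins: read the wrist's pose just before it. calibration takes no time and is no camera call; for the wrist camera it gives the pose at the moment of the call.
- ctrl.finish_job(): hands the job in, once; it reports no verdict.
Trained networks look in the newest picture that a camera, given by its name, has taken for a name from the list of things; names that differ only in an ending like _2 or _b are one class to them, and where a whole thing is asked for, a point or a joint stands for the part that bears it (a point fixed in the world has none). Each returns a list of dicts, best first, with "conf" (0 to 1); they miss things now and then, are a little off and sometimes report something else, mostly with a low value. They report only what shows in the picture. A call takes as long as a camera call.
- ctrl.boxes_of(camera, label): "rect" ([left, top, width, height] in pixels, round what is visible of it).
- ctrl.outline_of(camera, label): "mask" (384x512 bool, what is visible of it) and "rect" ([left, top, width, height] in pixels, round what is visible of it).
The state is a dict: "t": time; "q": joint angles; "dq": joint speeds; "effort": joint torques, N m; "tool_pos": TCP position; "tool_rot": TCP orientation; "contact_force": force on the tool from outside, world axes, zero at the start; "wrist_torque": the same for the moment, N m; "opening": finger opening in m.
Only numpy, scipy, OpenCV 4.12 (cv2) and the standard library are available. Lean on these libraries where they do the work, as an engineer would, in place of code of your own. Each camera call takes 0.05 s, during which the arm holds its last target. There are 200 camera calls.

## Working session

There is one attempt and no reset: what is moved stays moved. The work goes in short steps, Python scripts to look and compute and a shell command to move; the robot and the scene stay as the last step left them, time stands still between calls to the robot, and variables do not carry over. Pictures are saved under pics/ and viewed, about 8 in all and at most 12, crops included, and the job is handed in when it is done.

```bash
mkdir -p pics
cat > h.py <<'E'
import numpy as np, cv2
from station import ctrl
from scipy.spatial.transform import Rotation as Rn
def K(c): return np.array([[c['fx'],0,c['cx']],[0,c['fy'],c['cy']],[0,0,1.]])
def proj(name,P,c=None):
    c=c or ctrl.calibration(name)
    return cv2.projectPoints(np.array(P,float).reshape(-1,1,3),cv2.Rodrigues(np.array(c['R']))[0],np.array(c['t'],float),K(c),np.array([c['k1'],0,0,0.]))[0].reshape(-1,2)
def onz(name,uv,z,c=None):
    c=c or ctrl.calibration(name); R=np.array(c['R']);t=np.array(c['t'])
    n=cv2.undistortPoints(np.array(uv,float).reshape(-1,1,2),K(c),np.array([c['k1'],0,0,0.])).reshape(-1,2)
    o=-R.T@t; d=np.c_[n,np.ones(len(n))]@R
    return o+d*((z-o[2])/d[:,2])[:,None]
E
python3 - <<'E'
from h import *
o=ctrl.get_obs(); print(o['t'],o['tool_pos'],o['tool_rot'],ctrl.grip_point_offset)
for n in ('top','scene'):
    im=ctrl.get_image(n); cv2.imwrite(f'pics/{n}0.png',cv2.resize(im[:,:,::-1],(768,576)))
    c=ctrl.calibration(n); print(n,-np.array(c['R']).T@c['t'])
    for l in ('tab_left','tab_right','stop_plate','rocker','tray_left','tray_right','feeder','ball1','stopper','scoop'):
        for b in ctrl.boxes_of(n,l)[:4]: print(n,l,np.round(b['rect']),round(b['conf'],2))
E
```

```text
0.0 [0.28260003 0.55674948 0.23003726] [-0.73107954 -3.05460686  0.00308517] 0.0187
top [ 0.34843105 -0.00533374  1.0966182 ]
top tab_left [247. 181.  68.  66.] 0.55
top tab_right [248. 182.  66.  60.] 0.87
top tab_right [265. 169.  34.  16.] 0.47
top stop_plate [299. 244.  19.  46.] 0.73
top stop_plate [268. 163.  31.  22.] 0.72
top rocker [250. 183.  67.  63.] 0.94
top rocker [292. 170.   5.   8.] 0.7
top tray_left [200. 145. 165. 109.] 0.66
top tray_right [201. 145. 166. 111.] 0.75
top tray_right [298. 242.  19.  51.] 0.17
top feeder [201. 143. 170. 112.] 0.64
top ball1 [298. 158.   4.  10.] 0.49
top ball1 [294. 172.   2.   4.] 0.45
top stopper [222. 240.  13.   7.] 0.41
top scoop [302. 240.  14.  51.] 0.79
top scoop [250. 180.  69.  68.] 0.46
scene [ 1.45583401 -0.3625606   1.02447125]
scene tab_left [206. 175.  54.  38.] 0.98
scene tab_right [199. 174.  67.  42.] 0.86
scene stop_plate [233. 187.  30.  16.] 0.6
scene stop_plate [158. 174. 153.  88.] 0.3
scene rocker [208. 176.  54.  38.] 0.85
scene tray_left [163. 171. 152.  92.] 0.82
scene tray_right [159. 174. 155.  87.] 0.7
scene feeder [160. 173. 152.  86.] 0.91
scene stopper [261. 177.  11.  11.] 0.64
scene scoop [186. 178.  15.  20.] 0.54
```

Run:
```python
import cv2
im=cv2.imread('pics/top0.png')  # 1.5x
a=im[180:460,280:580]; b=cv2.imread('pics/scene0.png')[230:420,210:500]
cv2.imwrite('pics/top_c.png',cv2.resize(a,None,fx=2.0,fy=2.0,interpolation=3)); cv2.imwrite('pics/scene_c.png',cv2.resize(b,None,fx=2.7,fy=2.7,interpolation=3))
```

```text
(no output)
```

View pics/top_c.png

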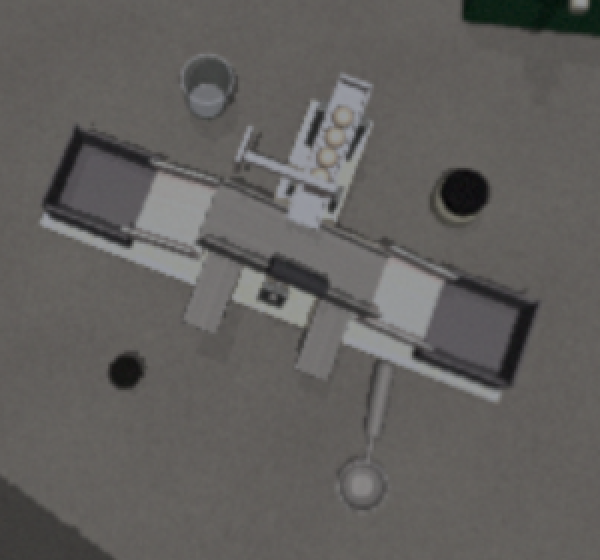

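View pics/scene_c.png

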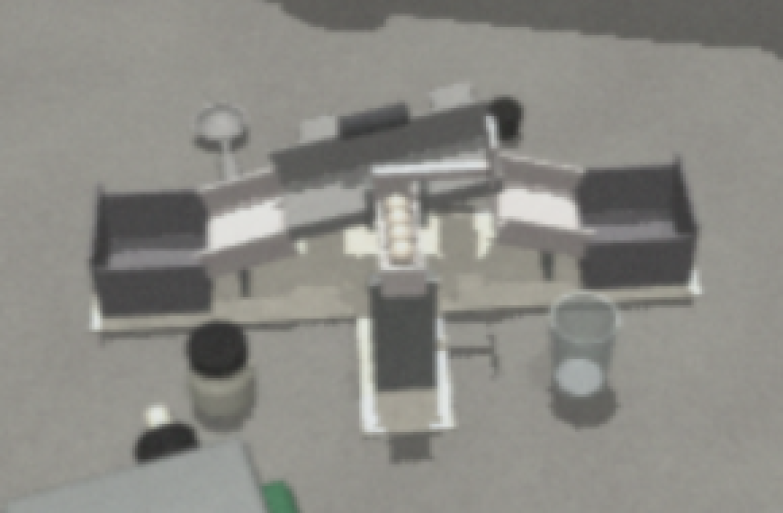

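The top view shows the left tab (crop ~200,295) reaching over a shadow, and the scene view (from behind) shows the left end raised. So the rocker is above 0 and I press tab_left. The stop plate is at crop ~(245,146), the stopper at (126,370), and the scoop is to the right. Next I fit the feeder pose.

```bash
cat >> h.py <<'E'
F2W=lambda p,P: np.c_[np.asarray(P)[:,:2]@np.array([[np.cos(p[2]),np.sin(p[2])],[-np.sin(p[2]),np.cos(p[2])]])+p[:2],np.asarray(P)[:,2]]
E
python3 - <<'E'
from h import *
from scipy.optimize import least_squares
px=np.array([(185,320),(218,331),(296,372),(329,381),(252,128),(238,163),(45,222),(500,400),(538,302),(80,127)],float)
uv=(px/2+[280,180])/1.5
P=np.array([(-109,75,113),(-109,41,105),(-109,-41,84),(-109,-75,76),(62,78,195),(28,78,195),(0,0,0),(0,0,0),(43,-242,76),(43,242,76)])/1e3
use=[0,1,2,3,4,5,8,9]
c=ctrl.calibration('top')
f=lambda p:(proj('top',F2W(p,P[use]),c)-uv[use]).ravel()
s=least_squares(f,[.5,0,-.2],loss='soft_l1'); p=s.x; print(p); print(np.round(f(p).reshape(-1,2),1))
np.save('p.npy',p)
Q=np.array([(-87,58,109),(-87,-58,80),(45,78,173),(45,-78,0)])/1e3
print(np.round(F2W(p,Q),4)); print('yaw',p[2])
print('stopper',onz('top',[((126/2+280)/1.5,(370/2+180)/1.5)],.028,c))
print(np.round(proj('scene',F2W(p,Q))))
o=ctrl.get_obs(); R=Rn.from_rotvec(o['tool_rot']).as_matrix(); print(R.round(3))
E
```

```text
[ 0.53626939 -0.0824625  -0.27367134]
[[-1.2  0.5]
 [-0.7  1.7]
 [ 0.4 -0.4]
 [ 0.5  1.3]
 [-0.4 -0.3]
 [-0.5 -0.2]
 [ 3.6 -0.5]
 [ 0.7 -2.7]]
[[ 0.4682 -0.0031  0.109 ]
 [ 0.4368 -0.1148  0.08  ]
 [ 0.6007 -0.0195  0.173 ]
 [ 0.5585 -0.1697  0.    ]]
yaw -0.27367133932222115
stopper [[0.40719665 0.07001299 0.028     ]]
[[250. 177.]
 [216. 185.]
 [260. 190.]
 [212. 230.]]
[[-0.892  0.453 -0.   ]
 [ 0.453  0.892 -0.   ]
 [-0.    -0.    -1.   ]]
```

```bash
cat >> h.py <<'E'
def rows(Pf):
    "shift in tool axes (mm) and turn to bring TCP to feeder-frame points, tool y along feeder y"
    p=np.load('p.npy'); o=ctrl.get_obs(); R=Rn.from_rotvec(o['tool_rot']).as_matrix()
    turn=np.arctan2(R[1,1],R[0,1])-(p[2]+np.pi/2)
    print('t',o['t'],'tcp',o['tool_pos'].round(4),'F',o['contact_force'].round(2),'turn',round(turn,3))
    for w in F2W(p,Pf): print(w.round(4),np.round((w-o['tool_pos'])@R*1e3,1))
E
python3 -c "
from h import *
rows([(-.095,.058,.20)])"
```

```text
t 1.1 tcp [0.2829 0.5573 0.2313] F [-0.05 -0.23  0.12] turn -0.196
[ 0.4605 -0.0009  0.2   ] [-411.  -417.4   31.3]
```

```bash
python3 -m creep '[[255,-28,-28,0,-0.1],[255,-56,-56,0,-0.196],[255,-84,-84,0,-0.196],[255,-112,-112,0,-0.196],[255,-140,-140,0,-0.196],[255,-168,-168,0,-0.196],[255,-196,-198,0,-0.196],[255,-224,-226,0,-0.196],[255,-252,-255,0,-0.196],[255,-280,-284,0,-0.196],[255,-308,-312,0,-0.196],[255,-336,-340,0,-0.196]]' 30; python3 -c "
from h import *
rows([(-.095,.058,.20)])"
```

```text
t: 2.1
tool_pos: [0.4288, 0.1001, 0.2317]
tool_rot: [0.428, 3.111, 0.001]
contact_force: [0.2, 0.1, 0.1]
opening: 0.0001
t 2.1 tcp [0.4288 0.1001 0.2317] F [0.23 0.06 0.05] turn -0.0
[ 0.4605 -0.0009  0.2   ] [-57.8 -88.8  31.7]
```

```bash
python3 -m creep '[[255,-19,-29,0,0],[255,-38,-58,0,0],[255,-57,-88,0,0],[255,-57,-88,32,0],[255,-57,-88,32,0]]'
python3 - <<'E'
from h import *
rows([(-.095,.058,.13)])
p=np.load('p.npy'); c=ctrl.calibration('wrist'); im=ctrl.get_image('wrist')[:,:,::-1].copy()
for q in proj('wrist',F2W(p,np.array([(-109,75,113),(-109,41,105),(-109,-41,84),(-109,-75,76),(62,78,195),(28,78,195),(-87,58,109)])/1e3),c): cv2.drawMarker(im,tuple(int(v) for v in q),(0,0,255),0,8)
cv2.imwrite('pics/w1.png',im)
im=ctrl.get_image('top')[:,:,::-1][110:270,180:400]
cv2.imwrite('pics/t1.png',cv2.resize(im,None,fx=3,fy=3,interpolation=3))
E
```

```text
t: 2.52
tool_pos: [0.4574, 0.0005, 0.1947]
tool_rot: [-0.434, -3.104, -0.0]
contact_force: [-1.3, 0.8, -0.6]
opening: -0.0002
t 2.5167 tcp [0.4574 0.0005 0.1947] F [-1.34  0.77 -0.6 ] turn -0.004
[ 0.4605 -0.0009  0.13  ] [-3.9 -0.5 64.7]
```

View pics/w1.png

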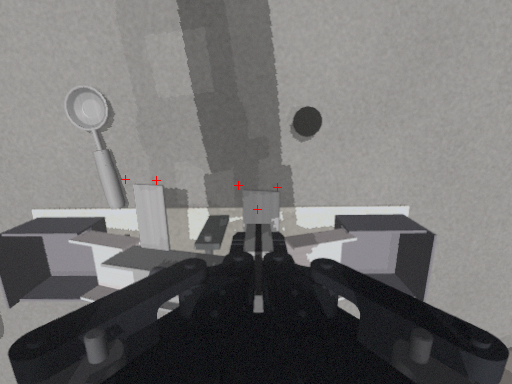

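The wrist view shows the tab's free-edge corners at (243,191) and (279,193), about 5 px from the prediction. I'll refine the fit using both views.

Run:
```python
from h import *
from scipy.optimize import least_squares
px=np.array([(185,320),(218,331),(296,372),(329,381),(252,128),(238,163)],float)
uv=(px/2+[280,180])/1.5
P=np.array([(-109,75,113),(-109,41,105),(-109,-41,84),(-109,-75,76),(62,78,195),(28,78,195)])/1e3
wuv=np.array([(279,193),(243,191),(163,186),(135,185)],float)
c=ctrl.calibration('top');w=ctrl.calibration('wrist')
f=lambda p:np.r_[(proj('top',F2W(p,P),c)-uv)*2.3,(proj('wrist',F2W(p,P[:4]),w)-wuv)].ravel()
s=least_squares(f,np.load('p.npy'),loss='soft_l1'); p=s.x; print(p); print(np.round(f(p).reshape(-1,2),1))
np.save('p.npy',p); rows([(-.095,.058,.13),(-.095,.058,.085)])
```

```text
[ 0.54195122 -0.08208759 -0.28635163]
[[-3.4 -4.9]
 [-2.4 -1.7]
 [-0.1 -5.6]
 [-0.1 -1.4]
 [ 0.2 -6.1]
 [-0.4 -6.1]
 [-0.7 -0.8]
 [-2.5 -1.4]
 [-4.  -2.5]
 [-6.3 -3.5]]
t 2.6167 tcp [0.4586 0.0021 0.1981] F [-0.12 -0.57  0.56] turn 0.012
[4.672e-01 4.000e-04 1.300e-01] [-9.   0.7 68. ]
[4.672e-01 4.000e-04 8.500e-02] [ -9.2   0.7 113. ]
```

```bash
python3 -m creep '[[255,-7,0,35,0],[255,-7,0,70,0],[255,-7,0,80,0],[255,-7,0,90,0],[255,-7,0,98,0],[255,-7,0,105,0],[255,-7,0,110,0],[255,-7,0,113,0],[255,-7,0,113,0]]'; python3 -c "
from h import *
rows([(-.095,.058,.085)])"
```

```text
t: 3.37
tool_pos: [0.4665, -0.0001, 0.0864]
tool_rot: [0.429, 3.112, -0.0]
contact_force: [0.2, -0.9, -0.6]
opening: -0.0001
t 3.3667 tcp [ 4.665e-01 -1.000e-04  8.640e-02] F [ 0.22 -0.93 -0.58] turn 0.013
[4.672e-01 4.000e-04 8.500e-02] [-0.5  0.6  1.4]
```

```bash
python3 -m creep '[[255,0,0,-40,0],[255,0,0,-80,0],[255,0,0,-120,0],[255,0,10,-155,0],[255,0,45,-155,0],[255,0,75,-155,0],[255,-40,75,-155,0],[255,-80,75,-155,0],[255,-80,75,-155,0]]'
python3 - <<'E'
from h import *
rows([(.045,.135,.24),(.045,.135,.168)])
im=ctrl.get_image('top')[:,:,::-1][110:270,180:400]
im2=ctrl.get_image('scene')[:,:,::-1][150:290,140:340]
z=lambda i,f:cv2.resize(i,None,fx=f,fy=f,interpolation=3)
a=z(im,1.75);b=z(im2,2); b=cv2.resize(b,(400,280))
cv2.imwrite('pics/t2.png',np.hstack([a[:280],b]))
E
```

```text
t: 4.12
tool_pos: [0.5679, 0.0495, 0.2395]
tool_rot: [-0.429, -3.111, 0.002]
contact_force: [-0.6, -0.2, 0.1]
opening: -0.0004
t 4.1167 tcp [0.5679 0.0495 0.2395] F [-0.65 -0.21  0.09] turn 0.012
[0.6233 0.0347 0.24  ] [-57.2   0.7  -0.6]
[0.6233 0.0347 0.168 ] [-57.3   0.8  71.4]
```

View pics/t2.png

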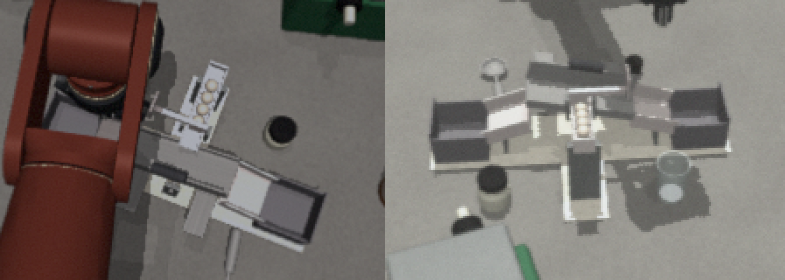

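Rocker is tipped: the right end is now up and the stop is still shut. Now down beside the push plate.

```bash
python3 -m creep '[[255,-29,0,0,0],[255,-57,0,0,0.012],[255,-57,1,36,0.012],[255,-57,1,72,0.012],[255,-57,1,72,0.012]]'
python3 - <<'E'
from h import *
rows([(.045,.095,.168),(.045,.0495,.168)])
im=ctrl.get_image('scene')[:,:,::-1][150:250,190:310]
im2=ctrl.get_image('wrist')[:,:,::-1]
cv2.imwrite('pics/s3.png',np.hstack([cv2.resize(im,(400,333),interpolation=3),cv2.resize(im2,(400,333))]))
E
```

```text
t: 4.63
tool_pos: [0.6139, 0.0363, 0.1621]
tool_rot: [-0.446, -3.097, 0.001]
contact_force: [-1.8, 0.7, -1.8]
opening: -0.0001
t 4.6333 tcp [0.6139 0.0363 0.1621] F [-1.83  0.67 -1.84] turn 0.0
[ 0.612  -0.0037  0.168 ] [ -9.3 -38.9  -5.9]
[ 0.5991 -0.0473  0.168 ] [ -9.3 -84.4  -5.7]
```

View pics/s3.png

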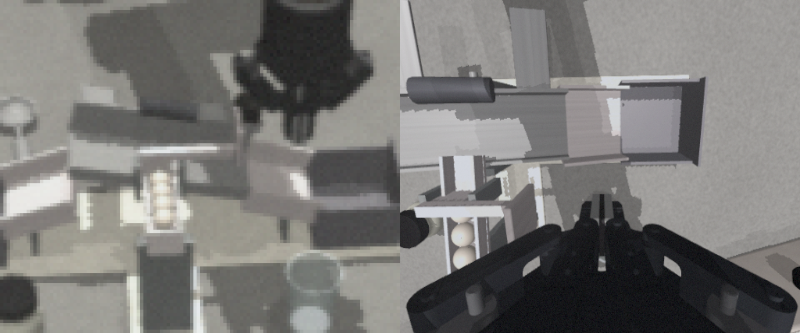

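```bash
python3 -c "
from h import *
rows([(.045,.0495,.168)])
c=ctrl.calibration('wrist'); p=np.load('p.npy'); print(proj('wrist',[ctrl.get_obs()['tool_pos']]+list(F2W(p,np.array([(.062,.078,.195),(.028,.078,.195)]))),c)*[400/512,333/384]+[400,0])"
python3 -m creep '[[255,0,-18,0,0],[255,0,-32,0,0],[255,0,-42,0,0],[255,0,-52,0,0],[255,0,-62,0,0],[255,0,-70,0,0],[255,0,-76,0,0],[255,0,-80,0,0],[255,0,-83,0,0],[255,0,-83,0,0]]'; python3 -c "
from h import *
rows([(.045,.0495,.168)])
im=ctrl.get_image('wrist')[:,:,::-1]
im2=ctrl.get_image('scene')[:,:,::-1][150:250,190:310]
cv2.imwrite('pics/s4.png',np.hstack([cv2.resize(im2,(400,333),interpolation=3),cv2.resize(im,(400,333))]))"
```

```text
t 4.7333 tcp [0.6173 0.0363 0.1689] F [0.21 0.3  1.5 ] turn 0.001
[ 0.5991 -0.0473  0.168 ] [ -6.1 -85.3   0.9]
[[601.6709401  205.65395312]
 [514.71302056 260.17609662]
 [508.62284062 206.90182809]]
t: 5.57
tool_pos: [0.5957, -0.0429, 0.1694]
tool_rot: [0.447, 3.109, 0.004]
contact_force: [1.7, 3.6, 1.7]
opening: 0.0001
t 5.5667 tcp [ 0.5957 -0.0429  0.1694] F [1.67 3.63 1.67] turn 0.0
[ 0.5991 -0.0473  0.168 ] [-4.5 -3.3  1.4]
```

View pics/s4.png

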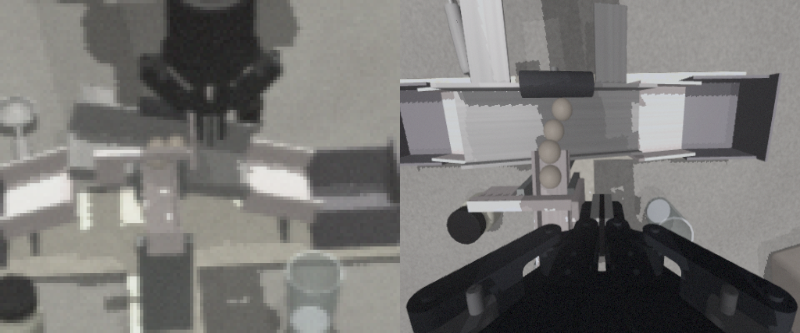

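The stop is open and the balls are rolling onto the trough. I'll back off and let them run.

```bash
python3 -m creep '[[255,0,10,0,0],[255,0,30,0,0],[255,0,50,0,0],[255,0,50,-35,0],[255,0,50,-70,0],[255,-30,50,-90,0],[255,-60,60,-90,0],[255,-90,70,-90,0],[255,-90,70,-90,0],[255,-90,70,-90,0],[255,-90,70,-90,0],[255,-90,70,-90,0]]'; python3 -m creep '[[255,0,0,-10,0],[255,0,0,-10,0],[255,0,0,-10,0],[255,0,0,-10,0],[255,0,0,-10,0],[255,0,0,-10,0],[255,0,0,-10,0],[255,0,0,-10,0],[255,0,0,-10,0],[255,0,0,-10,0],[255,0,0,-10,0],[255,0,0,-10,0]]'; python3 -c "
from h import *
im=ctrl.get_image('wrist')[:,:,::-1]
im2=ctrl.get_image('scene')[:,:,::-1][150:270,150:320]
cv2.imwrite('pics/s5.png',np.hstack([cv2.resize(im2,(400,300),interpolation=3),cv2.resize(im,(400,300))]))
for l in ('ball1',):
  for n in ('scene','wrist'):
    print(n,[(np.round(b['rect']),round(b['conf'],2)) for b in ctrl.boxes_of(n,l)])"
```

```text
t: 6.67
tool_pos: [0.7008, -0.0015, 0.2592]
tool_rot: [-0.447, -3.109, 0.001]
contact_force: [0.6, -0.9, 0.5]
opening: -0.0001
t: 7.67
tool_pos: [0.7016, -0.0017, 0.2692]
tool_rot: [-0.447, -3.109, 0.0]
contact_force: [-0.8, -0.3, 0.4]
opening: 0.0001
scene [(array([359., 156.,  23.,  32.]), 0.56)]
wrist [(array([306.,  41.,  14.,  18.]), 0.68), (array([336.,  74.,  13.,  14.]), 0.68), (array([336.,  38.,  16.,  14.]), 0.65), (array([320.,  32.,  12.,  13.]), 0.48)]
```

View pics/s5.png

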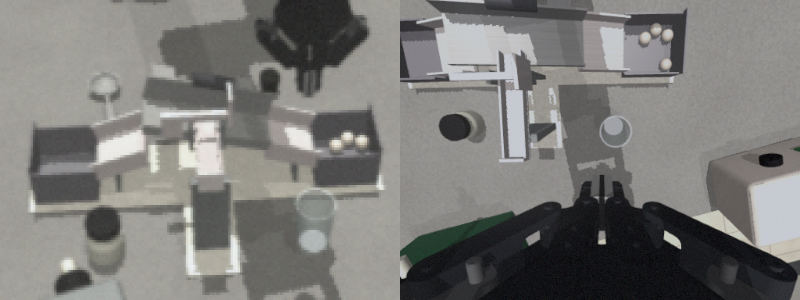

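All four balls are in the left tray, at wrist crop ~(640–668, 30–65). The beaker, jar, stopper and scoop are standing where they were, and the arm is clear.

```bash
python3 -c "
from h import *
print(ctrl.finish_job())"
```

```text
the job is handed in; nothing more can be done
None
```

The job is done and handed in at about 7.8 s of the 40 s allowed. I pressed the raised left tab with the closed fingertips and the rocker tipped over its pivot. I then pushed the stop slide open, and all four balls rolled into the left tray.

**Last checks:**
- **Balls:** The wrist picture shows all four in the left tray, and the ball detector found all four there. In the scene picture only three balls could be made out, and the detector gave one box, well away from the tray, which I took for a false detection.
- **Bystanders:** The beaker, jar, stopper and scoop looked undisturbed. I did not check the flask, reagent bottle and clamp individually, but the arm kept well away from them.
- **Robot:** The arm ended clear of everything with about zero contact force. The largest contact-force component I read was under 4 N, while pushing the stop.

**Disagreement:** My fit of the feeder position differed between cameras by up to about 6 mm, which was good enough for these moves.

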